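# Lift a spent cartridge out of a deep well with sprung tongs

## Robot

A 7-joint arm with a two-finger parallel gripper is mounted at the origin on the work surface. World frame = base frame: x ahead of the robot, y to its left, z up, the work surface at z = 0. Lengths are in m, angles in rad, forces in N, time in s.
With the tool pointing down it reaches from about 0.4 to 0.875 m from the base axis. Payload 19.3 kg.
Tool frame: the origin (TCP) lies between the finger pads; the fingertips stand bot.tcp_to_tips ahead of it and the grasp point (between the pads) lies 3 mm ahead of it (bot.tcp_to_tips is the distance from the TCP to the fingertips, in m); x points along the fingers, y is the direction in which the jaws open and shut, and the axes are right-handed (so a half turn about x gives the same grasp; the last joint's range is limited). The gripper opens to 85 mm and grips with 20 to 120 N. Pads are 22 mm wide; open, the fingers measure 114 mm over their backs; the gripper's body (76 mm by 85 mm) begins 54 mm behind the grasp point. The pads swing forward as they close: fully open they stand 13 mm farther back than shut.
Start: joints at [1.258, 0.521, -0.036, 1.599, 0.021, 1.021, -0.113], TCP at [0.15, -0.607, 0.253] pointing down, gripper open.
Joint ranges: [-2.91, 2.91], [-0.3, 2.13], [-1.5, 1.42], [0.17, 2.43], [-1.26, 4.41], [0.16, 1.93], [-2.52, 2.52]. Speed limits (rad/s): [1.89, 1.89, 2.39, 2.39, 3.01, 3.01, 3.01].

## Interface

Orientations are given as [roll, pitch, yaw] about the fixed x, y, z axes, in that order (R = Rz(yaw) Ry(pitch) Rx(roll)).
In Python, from workcell import bot, eyes gives the robot as it stands. The module is installed in compiled form; this text tells all that it offers.
- The arm moves only by the tool step_arm, never from a script. Its argument "targets" is a list that holds one entry, the list of rows, each a list of 7 numbers: the shift along the tool's x, y, z in cm, then the turn, a rotation vector about the tool's x, y, z in rad, then the opening, from 0 (shut) to 1 (fully open). A call has 1 to 10 rows; each row is the pose to reach, as a shift and turn from the pose measured when the call began, along the tool's axes at that moment; what a row does not reach only later rows make up. A row lasts 1/10 s, in which the tool goes at most 50 mm and 8.59 degrees, less where a joint would pass 70% of its speed; a pose out of reach is approached as far as the arm can. A call with a gripper value outside its range is refused whole. The fingers move at their own pace and stop on an object; "grip_force" is the grip in N (left out, the last holds). Time passes only in rows, so rows that repeat a pose let the fingers close. It gives the time, the measured TCP pose, the force and the opening at its end, in the units of the state.
- bot.observe(): the state, without advancing time (a new reading comes with each control period).
- eyes.grab_frame(name): name is "scene" or "top"; returns the picture (420x560x3 uint8, red, green, blue); there is no depth.
- eyes.get_calibration(name): a dict with "fx", "fy", "cx", "cy" (pixels), "k1" (the pictures are not rectified: a ray, as slopes to the right and down, at radius r is drawn at 1 + k1 r^2 times it, then the intrinsics apply), "camera_from_world" (4x4, takes a point from world to camera coordinates). Camera axes: x right, y down, z forward; pixel columns grow to the right and rows downward; lengths in m; the calibration is good to about 2 mm. A picture is of the moment at which its call begins. get_calibration takes no time and is no camera call.
- bot.job_done(): hands the job in, once; it reports no verdict.
The state is a dict: "clock": time; "qpos": joint angles; "qd": joint speeds; "joint_efforts": joint torques, N m; "position": TCP position; "tool_rot": TCP orientation; "force": force on the tool from outside, world axes, zero at the start; "moment": the same for the moment, N m; "grip_width": finger opening in m.
Only numpy, scipy, OpenCV 4.12 (cv2) and the standard library are available. Lean on these libraries where they do the work, as an engineer would, in place of code of your own. Each camera call takes 0.05 s, during which the arm holds its last target.

## Task

Take the sprung tongs from their stand and use them to pull the orange-capped spent cartridge out of its deep well in the synthesiser deck, then stand it upright in the red tray. Put the tongs back upright in their stand, collar resting on its rim. Handle the cartridge only with the tongs, never with the gripper itself, and leave the blue-capped cartridges and everything else on the bench where they are.

Things in the scene. Friction and masses are not known exactly. Their poses are not given: they have to be found in the camera images.
- tongs_grip (a point): Sprung tongs, 160 mm long, 0.16 kg, upright, tips down, in the grey stand. Point midway between the two slate-blue handles, at the height to grip them. z up along the tongs, y the closing direction (same turned half round). Handles: flat upright plates 28 mm wide (x), from 28 mm below to 28 mm above this point, 48 mm over their outer faces when free. Top of tongs 36 mm above it.
- tongs_tip (a point): Point midway between the tongs' tips, 124 mm below tongs_grip, same axes. Two steel blades (14 mm wide in x, 3 mm thick) run straight up from here to the aluminium collar, 64 (x) by 72 (y) by 4 mm, whose underside is 90 mm above this point (34 mm below tongs_grip). Free, the blades are 32 mm apart inside, 38 mm over their outsides.
- jaw_left (a joint): Inward travel of each jaw (m): 0 free, 0.008 closed on a cartridge, 0.012 shut (gap 8 mm). Both jaws move evenly to the middle; the blades close by as much as the handles. The spring pushes each handle out with 5 N when free, 8 N shut. Handles held about 43 mm apart over the outside (5 mm pressed) keep the tongs firm in the fingers with the blades still 27 mm apart.
- stand: Grey stand of the tongs, fixed: an upright sleeve 110 mm tall on a 90 x 100 mm foot, with a mouth 36 mm (x) by 52 mm (y) at the top. Origin at the centre of its underside, on the mouth's axis. The tongs hang in it with their y along the stand's y (either way round), collar on the rim, tongs_grip 144 mm above the origin.
- deck: Off-white synthesiser deck, fixed. Three black-lined wells along its y axis at y = -62, 0, +62 mm (x = 0). Origin at the bottom under the middle well. Each well is 36 mm (x) by 46 mm (y), floor 15 mm and rim 125 mm above the bench; block round the wells 60 mm (x) by 198 mm (y). Beyond it (+x) a console 85 mm deep, 110 mm high, with three displays.
- spent_mid (a point): Centre of the spent cartridge: white plastic block with an orange top 14 mm deep, 24 mm (x) by 16 mm (y) by 64 mm tall (z), 30 g, standing at the bottom of one of the three wells (any), its top 46 mm below the rim. Grip it across its 16 mm y faces.
- fresh1_mid (a point): Centre of a fresh cartridge: same shape, blue top, in another well. Stays there.
- fresh2_mid (a point): Centre of the second fresh cartridge, blue top, in the remaining well. Stays there.
- tray: Red open tray, fixed, 130 mm (x) by 150 mm (y), walls 4 mm thick and 22 mm high, inner floor 4 mm above the bench. Origin at the centre of its underside.
- jar: Amber jar with black cap, 48 mm wide, 62 mm tall, loose; bystander (origin under its centre).
- spatula: Lab spatula 130 mm long lying flat, loose; bystander.
- bottle1: Clear bottle, 76 mm wide, 170 mm tall, loose; bystander at the far right.
- bottle2: Clear bottle, 76 mm wide, 170 mm tall, loose; bystander at the far right.
- bottle3: Amber bottle, 64 mm wide, 140 mm tall, loose; bystander at the far left.

How it is judged:
By the outcome, as a careful person would: the job done as asked, in the order asked, and still so for the second after the job is handed in, with the robot touching nothing.
It also fails if it takes over 54 s, if anything falls off the work surface, if the arm or the gripper's body presses on something with over 40 N, if the wrist force passes 120 N, or if a joint passes its speed limit or range.

## Working session

There is one attempt and no reset: what is moved stays moved. The work goes in short steps, Python scripts to look and compute and a tool call to move; the robot and the scene stay as the last step left them, time stands still between calls to the robot, and variables do not carry over. Pictures are saved under pics/ and viewed, and the job is handed in when it is done.

Besides the shell and the picture viewer there is one more tool, called by a JSON object that holds its "method" and its "body". step_arm: Moves the arm, as the interface text tells. Its arguments: {"type":"object","properties":{"targets":{"type":"array","items":{"type":"array","items":{"type":"array","items":{"type":"number"}}}},"grip_force":{"type":"number"}},"required":["targets"]}

```bash
mkdir -p pics
python3 - <<'E'
from workcell import bot, eyes
import cv2,json
s=bot.observe();print(s, bot.tcp_to_tips)
for n in("scene","top"):
    im=eyes.grab_frame(n);cv2.imwrite(f"pics/{n}0.png",im[:,:,::-1]);
    c=eyes.get_calibration(n);print(c)
E
```

```text
{'clock': 0.0, 'qpos': array([ 1.25780241,  0.52203671, -0.03633546,  1.60001141,  0.02117593,
        1.02108424, -0.11279695]), 'qd': array([-0.00015658,  0.00230711,  0.00088016,  0.00038095, -0.00044238,
        0.00029251,  0.00022036]), 'joint_efforts': array([ 8.80056177e-04, -9.27099323e+01,  1.98035069e+00, -3.69940317e+01,
        1.76562817e-02,  8.21054477e-03, -2.33093442e-05]), 'position': array([ 0.15016025, -0.60636883,  0.25271025]), 'tool_rot': array([-1.52078466,  1.5696405 ,  1.86358945]), 'force': array([0.14992786, 0.19779872, 0.79148421]), 'moment': array([ 0.02977669, -0.01005139,  0.01579513]), 'grip_width': 0.08547372751449347} 0.022
{'fx': 527.1676469456928, 'fy': 527.1676469456928, 'cx': 280.65317485134045, 'cy': 213.48920495284122, 'k1': -0.13609569064033855, 'camera_from_world': array([[ 0.81603453,  0.57788047,  0.01190831, -0.42586106],
       [ 0.48715316, -0.67653686, -0.55224965, -0.21446095],
       [-0.31107787,  0.45645595, -0.83359374,  1.57752183],
       [ 0.        ,  0.        ,  0.        ,  1.        ]])}
{'fx': 397.23876633940574, 'fy': 397.23876633940574, 'cx': 280.31989299893894, 'cy': 203.28954348034665, 'k1': -0.04926019198092858, 'camera_from_world': array([[ 8.33838737e-04, -9.99979547e-01,  6.34108086e-03,
        -3.29752360e-02],
       [-9.88629120e-01, -1.77786325e-03, -1.50363897e-01,
         5.65243286e-01],
       [ 1.50372096e-01, -6.14359795e-03, -9.88610383e-01,
         9.90286603e-01],
       [ 0.00000000e+00,  0.00000000e+00,  0.00000000e+00,
         1.00000000e+00]])}
```

View pics/scene0.png

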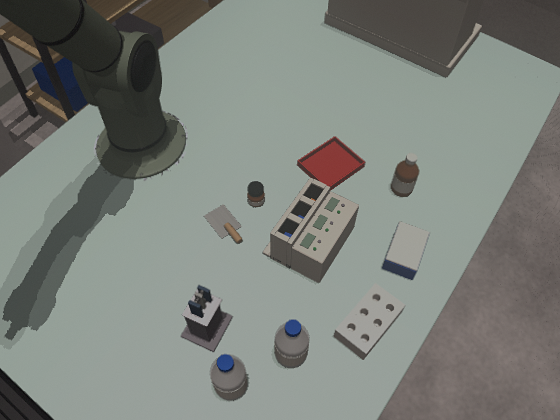

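View pics/top0.png

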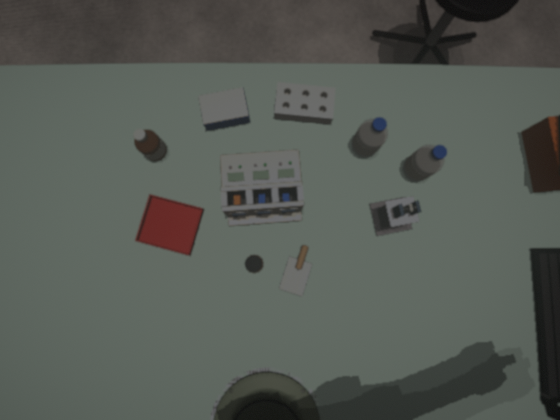

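Run:
```python
import cv2
t=cv2.imread("pics/top0.png");s=cv2.imread("pics/scene0.png")
def crop(im,x,y,w,h,f,n):
    c=cv2.convertScaleAbs(cv2.resize(im[y:y+h,x:x+w],None,fx=f,fy=f,interpolation=cv2.INTER_CUBIC),alpha=1.5)
    cv2.imwrite("pics/"+n,c)
crop(t,205,140,110,95,7,"t_deck.png")
crop(t,355,180,80,60,9,"t_stand.png")
crop(t,125,185,90,80,7,"t_tray.png")
crop(s,255,170,115,115,5,"s_deck.png")
crop(s,170,275,75,80,7,"s_stand.png")
crop(s,285,125,90,70,7,"s_tray.png")
```

```text
(no output)
```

View pics/t_deck.png

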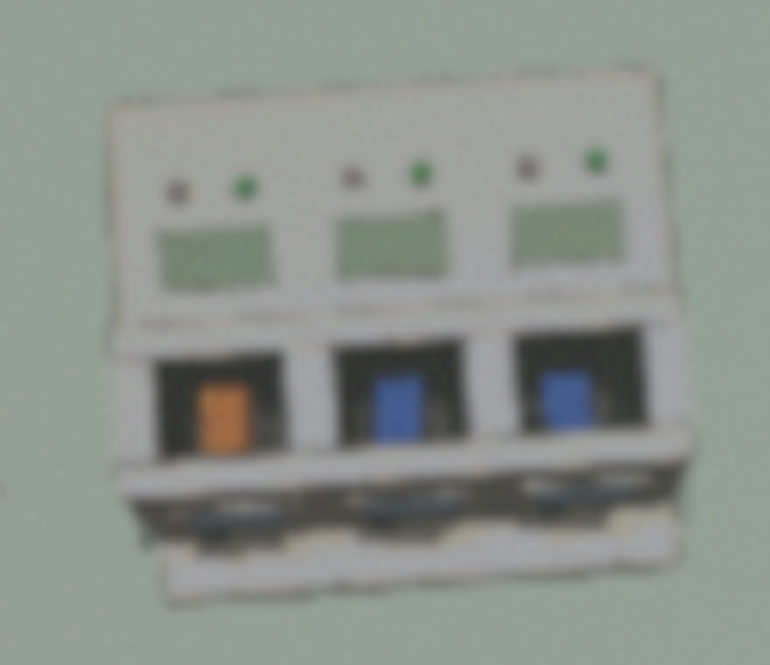

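View pics/t_stand.png

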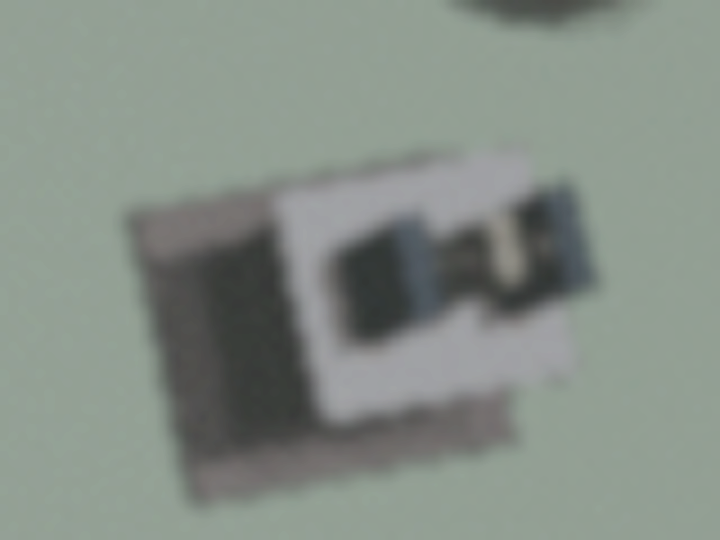

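View pics/t_tray.png

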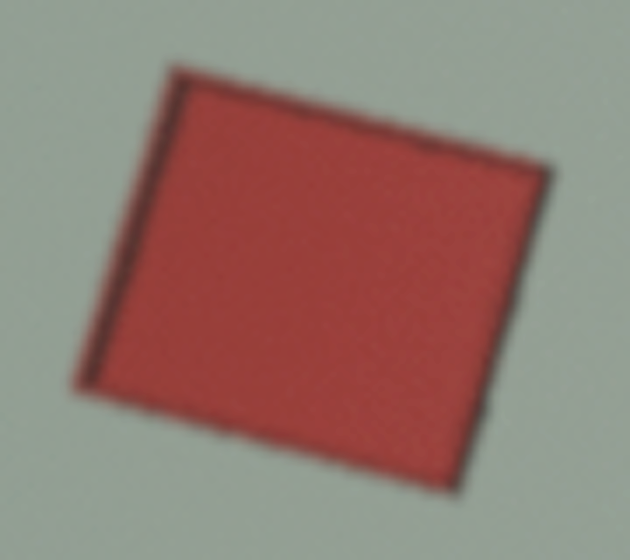

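View pics/s_deck.png

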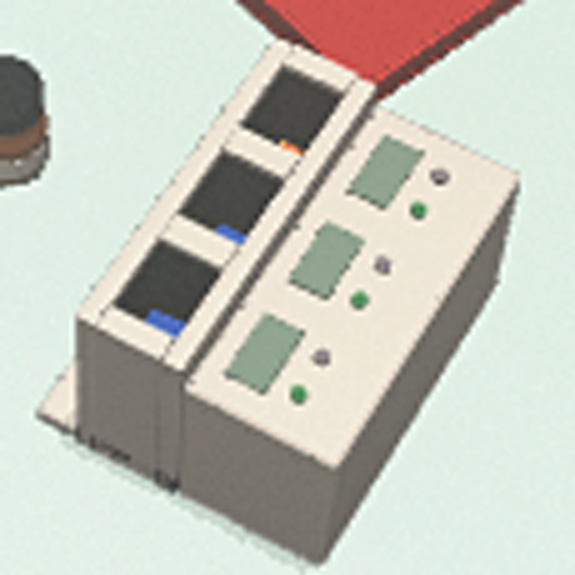

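View pics/s_stand.png

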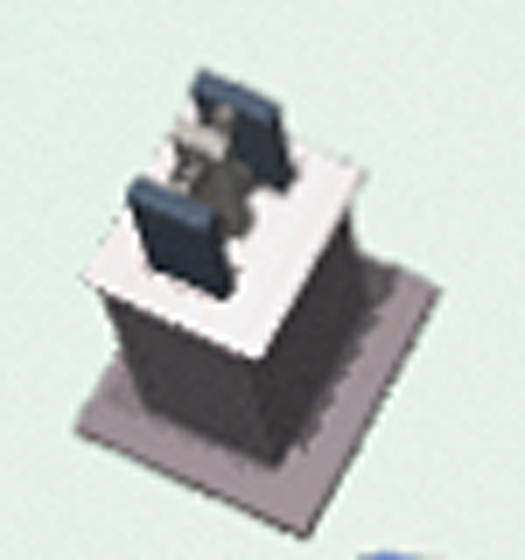

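View pics/s_tray.png

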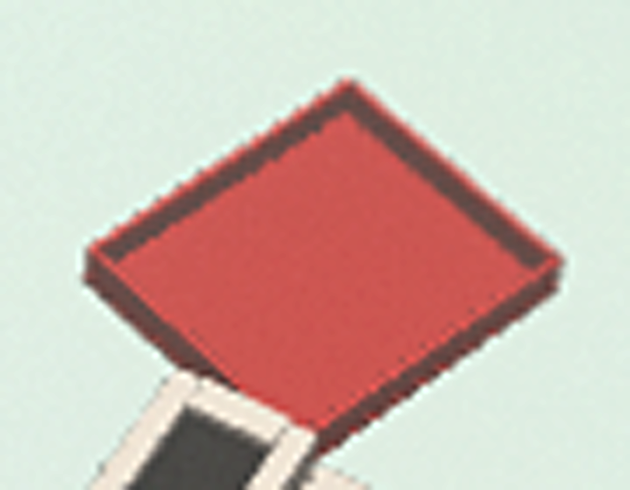

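```bash
cat > h.py <<'E'
from workcell import bot, eyes
import numpy as np, cv2
from scipy.optimize import least_squares
from scipy.spatial.transform import Rotation as R
C={n:eyes.get_calibration(n) for n in("scene","top")}
def proj(n,P):
    c=C[n];P=np.atleast_2d(P);T=c["camera_from_world"]
    p=P@T[:3,:3].T+T[:3,3];s=p[:,:2]/p[:,2:];r2=(s**2).sum(1,keepdims=True)
    s=s*(1+c["k1"]*r2);return s*[c["fx"],c["fy"]]+[c["cx"],c["cy"]]
def unc(uv,f,x0,y0): return (np.array(uv,float)+.5)/f-.5+[x0,y0]
def fit(obs,x0,):  # obs: list (cam, local pts Nx3, px Nx2) ; free x,y,yaw
    def w(p,L):
        c,s=np.cos(p[2]),np.sin(p[2]);L=np.asarray(L,float)
        return np.c_[p[0]+c*L[:,0]-s*L[:,1],p[1]+s*L[:,0]+c*L[:,1],L[:,2]]
    def f(p): return np.concatenate([(proj(n,w(p,L))-px).ravel() for n,L,px in obs])
    r=least_squares(f,x0,loss="soft_l1");return r.x,[np.round(proj(n,w(r.x,L))-px,1).tolist() for n,L,px in obs]
def rect(a,b,z,cx=0,cy=0): return [[cx+a/2,cy+b/2,z],[cx+a/2,cy-b/2,z],[cx-a/2,cy-b/2,z],[cx-a/2,cy+b/2,z]]
E
cat > fit0.py <<'E'
from h import *
Lw=sum([rect(.036,.046,.125,0,y) for y in(.062,0,-.062)],[])
tw=unc([(157,360),(285,352),(290,452),(160,460),(335,347),(463,340),(468,440),(340,448),(515,333),(643,325),(650,428),(520,437)],7,205,140)
sw=unc([(345,95),(300,155),(243,120),(285,65),(285,188),(240,243),(180,210),(225,150),(220,268),(178,337),(113,303),(163,240)],5,255,170)
Lc=rect(.064,.072,.114)
tc=unc([(275,190),(530,150),(578,372),(320,420)],9,355,180)
sc=unc([(370,172),(262,358),(85,280)],7,170,275)
Lh=[[.014,-.024,.172],[-.014,-.024,.172]]
th=unc([(572,185),(600,283)],9,355,180)
Lt=rect(.130,.150,.022)
tt=unc([(175,65),(553,168),(460,493),(75,388)],7,125,185)
st=unc([(565,260),(85,250),(350,78)],7,285,125)
for name,o,x0 in [("deck",[("top",Lw,tw),("scene",Lw,sw)],(.55,.05,0)),("stand",[("top",Lc,tc),("scene",Lc[:3],sc),("top",Lh,th)],(.5,-.35,0)),
  ("tray",[("top",Lt,tt),("scene",np.array(Lt)[[0,2,3]],st)],(.5,.2,-.3))]:
    for k in (o,o[:1],o[1:2]):
        x,r=fit(k,x0);print(name,np.round(x,4))
        if k is o: print(r)
E
python3 fit0.py
```

```text
deck [0.5722 0.012  0.0708]
[[[-0.7, -0.7], [0.2, -0.8], [0.3, -0.4], [-0.3, -0.2], [-0.3, -0.6], [0.5, -0.9], [0.7, -0.4], [-0.2, -0.2], [-0.3, -0.3], [0.4, -0.5], [0.6, -0.5], [-0.0, -0.4]], [[-0.0, -0.8], [0.2, -0.2], [-0.9, 0.6], [-0.4, -0.8], [0.0, -2.3], [-0.2, -0.1], [-0.9, 0.1], [-0.5, -0.9], [0.5, -0.4], [-0.8, -0.3], [-0.7, -0.2], [-0.9, -1.3]]]
deck [0.571  0.0121 0.0704]
deck [0.5738 0.0114 0.0715]
stand [ 0.5373 -0.3274  0.1746]
[[[-0.2, -0.5], [-0.1, -1.0], [0.4, -0.0], [0.3, -0.2]], [[-0.1, -0.8], [-0.4, -0.3], [-0.3, -1.1]], [[0.4, -0.7], [0.0, 0.3]]]
stand [ 0.5362 -0.3271  0.1645]
stand [ 0.5388 -0.3285  0.1854]
tray [ 0.5138  0.2601 -0.2572]
[[[0.4, -0.9], [0.0, -1.4], [-0.7, -0.1], [-0.1, 0.1]], [[-0.6, -0.2], [-0.5, -0.3], [-0.6, -0.3]]]
tray [ 0.5124  0.2598 -0.2545]
tray [ 0.5157  0.2603 -0.2559]
```

Run:
```python
import cv2
t=cv2.imread("pics/top0.png");s=cv2.imread("pics/scene0.png")
def crop(im,x,y,w,h,f,a):
    return cv2.convertScaleAbs(cv2.resize(im[y:y+h,x:x+w],None,fx=f,fy=f,interpolation=cv2.INTER_CUBIC),alpha=a)
import numpy as np
A=crop(t,222,186,30,24,16,2);B=crop(s,298,178,30,24,16,1.3)
cv2.imwrite("pics/cart.png",np.vstack([A,B])[:, :])
# 480x768 -> side by side instead
A=crop(t,222,186,26,24,15,2);B=crop(s,298,180,26,24,15,1.3)
cv2.imwrite("pics/cart.png",np.hstack([A,B]))
```

```text
(no output)
```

View pics/cart.png

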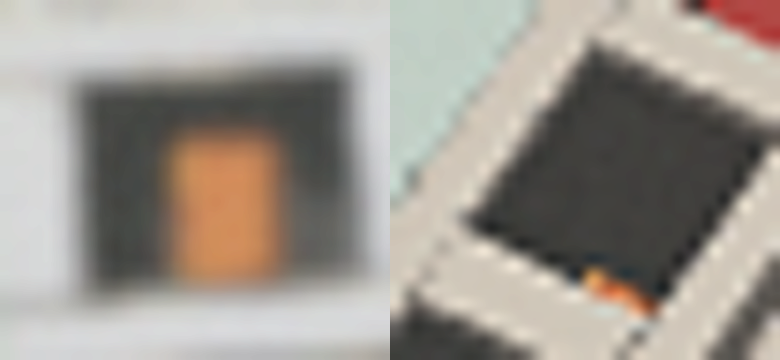

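```bash
cat > cart.py <<'E'
from h import *
L=[[.012,.008,.079],[.012,-.008,.079]]
t=unc([(170,132),(272,130)],15,222,186)
s=unc([(658-390,298),(590-390,266)],15,298,180)
Ls=[[.012,.008,.079],[-.012,.008,.079]]
for o in ([("top",L,t),("scene",Ls,s)],[("top",L,t)],[("scene",Ls,s)]):
    x,r=fit(o,(.568,.074,.07));print(np.round(x,4),r)
    d=x[:2]-[.5722,.012];c,s_=np.cos(.0708),np.sin(.0708);print("deck frame",c*d[0]+s_*d[1],-s_*d[0]+c*d[1])
# rotation-order check
print(R.from_euler('xyz',bot.observe()['tool_rot']).as_matrix().round(3))
E
python3 cart.py
```

```text
[0.5697 0.0772 0.1451] [[[0.2, 0.7], [-0.2, -0.0]], [[3.3, 1.0], [-0.5, -0.3]]]
deck frame 0.0021614977704091562 0.06516518504601272
[0.5706 0.0786 0.0226] [[[0.2, -0.0], [-0.2, 0.0]]]
deck frame 0.0030812302894165757 0.0665819308775297
[0.5666 0.076  0.1913] [[[2.0, 0.5], [-2.0, -0.5]]]
deck frame -0.0010707662398253591 0.06426405579900309
[[-0.     0.24  -0.971]
 [ 0.001 -0.971 -0.24 ]
 [-1.    -0.001  0.   ]]
```

```bash
cat >> h.py <<'E'
def go(x,y,z,psi):
    s=bot.observe();M=R.from_euler('xyz',s['tool_rot']).as_matrix()
    T=np.c_[[0,0,-1],[np.sin(psi),-np.cos(psi),0],[-np.cos(psi),-np.sin(psi),0]]
    d=M.T@(np.array([x,y,z])-s['position'])*100
    print("t",round(s['clock'],2),"pos",s['position'].round(4),"w",round(s['grip_width'],4),"F",s['force'].round(1),"| shift cm",d.round(2),"turn",R.from_matrix(M.T@T).as_rotvec().round(4))
E
python3 - <<'E'
from h import *
go(.5373,-.3274,.26,.175)
# bottle caps
def pt(o,z):
    f=lambda p:np.concatenate([(proj(n,[p[0],p[1],z])-u).ravel() for n,u in o]);return least_squares(f,[.6,-.3]).x
print(pt([("top",[439,152]),("scene",[225,362])],.17),pt([("top",[379,124]),("scene",[293,328])],.17))
E
```

```text
t 0.1 pos [ 0.1502 -0.6064  0.2528] w 0.0855 F [ 0.5  0.1 -0.5] | shift cm [ -0.71 -17.78 -44.29] turn [0.0678 0.0001 0.001 ]
[ 0.67125388 -0.40734511] [ 0.73968997 -0.26796266]
```

{"method": "step_arm", "body": {"targets": [[[-0.7, -1.8, -4.4, 0.0, 0, 0, 1], [-0.7, -3.6, -8.9, 0.02, 0, 0, 1], [-0.7, -5.3, -13.3, 0.03, 0, 0, 1], [-0.7, -7.1, -17.7, 0.04, 0, 0, 1], [-0.7, -8.9, -22.1, 0.05, 0, 0, 1], [-0.7, -10.7, -26.6, 0.068, 0, 0.001, 1], [-0.7, -12.4, -31, 0.068, 0, 0.001, 1], [-0.7, -14.2, -35.4, 0.068, 0, 0.001, 1], [-0.7, -16.5, -41, 0.068, 0, 0.001, 1], [-0.7, -17.8, -44.3, 0.068, 0, 0.001, 1]]], "grip_force": 40}}

```text
clock: 1.1
position: [0.5389, -0.3253, 0.2597]
tool_rot: [-0.925, 1.57, 2.392]
force: [0.2, 0.5, 0.1]
grip_width: 0.0852
```

```bash
python3 -c "
from h import *
go(.5373,-.3274,.147,.175)"
```

```text
t 1.1 pos [ 0.5389 -0.3253  0.2597] w 0.0852 F [0.2 0.5 0.1] | shift cm [11.27  0.18  0.2 ] turn [0.0003 0.0003 0.0004]
```

Align, then look before descending.

{"method": "step_arm", "body": {"targets": [[[2, 0.2, 0.2, 0, 0, 0, 1], [3.5, 0.2, 0.2, 0, 0, 0, 1], [3.5, 0.2, 0.2, 0, 0, 0, 1]]]}}

```text
clock: 1.4
position: [0.5365, -0.3269, 0.2226]
tool_rot: [-0.67, 1.567, 2.647]
force: [0.1, 0.1, 0.3]
grip_width: 0.0855
```

```bash
cat > look.py <<'E'
import sys
from h import *
# look.py name cam x y w h f
_,name,cam,x,y,w,h,f=sys.argv;x,y,w,h,f=map(int,(x,y,w,h,f))
im=eyes.grab_frame(cam)[:,:,::-1]
cv2.imwrite(f"pics/{name}_raw.png",im)
cv2.imwrite(f"pics/{name}.png",cv2.convertScaleAbs(cv2.resize(im[y:y+h,x:x+w],None,fx=f,fy=f,interpolation=cv2.INTER_CUBIC),alpha=1.5))
E
python3 look.py a1 scene 130 220 140 130 4;python3 -c "
from h import *
go(.5373,-.3274,.147,.175)"
```

```text
t 1.45 pos [ 0.5369 -0.3274  0.224 ] w 0.0849 F [0.6 0.3 0.4] | shift cm [ 7.7   0.02 -0.06] turn [0.0003 0.0019 0.0015]
```

View pics/a1.png

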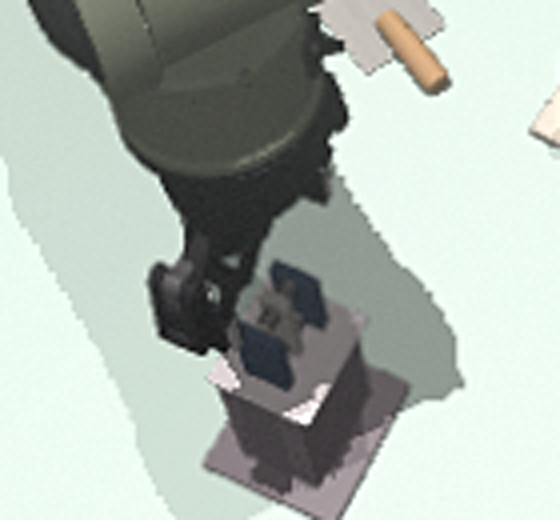

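{"method": "step_arm", "body": {"targets": [[[2, 0, 0, 0, 0.001, 0.001, 1], [4, 0, 0, 0, 0.001, 0.001, 1], [6, 0, 0, 0, 0.001, 0.001, 1], [7.2, 0, 0, 0, 0.001, 0.001, 1], [7.7, 0, 0, 0, 0.001, 0.001, 1], [7.7, 0, 0, 0, 0.001, 0.001, 0.65], [7.7, 0, 0, 0, 0.001, 0.001, 0.62], [7.7, 0, 0, 0, 0.001, 0.001, 0.62]]]}}

```text
clock: 2.25
position: [0.5371, -0.3275, 0.1479]
tool_rot: [1.895, 1.571, -1.072]
force: [0.1, -0.2, 0.1]
grip_width: 0.0528
```

```bash
python3 look.py a2 scene 130 220 140 130 4;python3 -c "
from h import *
go(.5373,-.3274,.147,.175)"
```

```text
t 2.3 pos [ 0.537  -0.3275  0.1478] w 0.0531 F [-0.2 -0.3  0.9] | shift cm [ 0.08 -0.   -0.03] turn [ 0.0003 -0.     -0.0002]
```

View pics/a2.png

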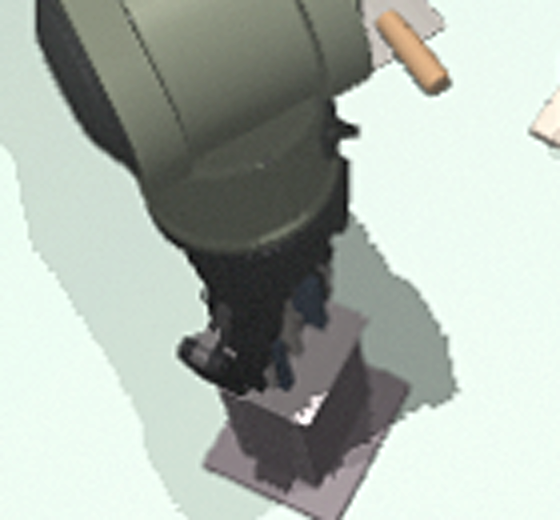

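{"method": "step_arm", "body": {"targets": [[[0.1, 0, 0, 0, 0, 0, 0.57], [0.1, 0, 0, 0, 0, 0, 0.53], [0.1, 0, 0, 0, 0, 0, 0.5], [0.1, 0, 0, 0, 0, 0, 0.5], [0.1, 0, 0, 0, 0, 0, 0.5]]]}}

```text
clock: 2.8
position: [0.5373, -0.3278, 0.1475]
tool_rot: [2.257, 1.569, -0.709]
force: [-0.6, -0.0, 7.7]
grip_width: 0.0426
```

{"method": "step_arm", "body": {"targets": [[[-1, 0, 0, 0, 0, 0, 0.5], [-2.5, 0, 0, 0, 0, 0, 0.5], [-5, 0, 0, 0, 0, 0, 0.5], [-8, 0, 0, 0, 0, 0, 0.5], [-11, 0, 0, 0, 0, 0, 0.5], [-13, 0, 0, 0, 0, 0, 0.5], [-13, 0, 0, 0, 0, 0, 0.5]]]}}

```text
clock: 3.5
position: [0.5381, -0.3282, 0.2817]
tool_rot: [2.448, 1.564, -0.518]
force: [0.3, 0.5, -2.2]
grip_width: 0.0429
```

```bash
python3 look.py a3 scene 130 180 140 150 4;python3 look.py a3t top 340 150 120 100 5;python3 -c "
from h import *
go(.5373,-.3274,.3,.175)"
```

```text
t 3.6 pos [ 0.5371 -0.3277  0.2782] w 0.0425 F [-0.  -0.6 -2.5] | shift cm [-2.18 -0.02 -0.02] turn [ 0.0002 -0.0016 -0.0016]
```

View pics/a3.png

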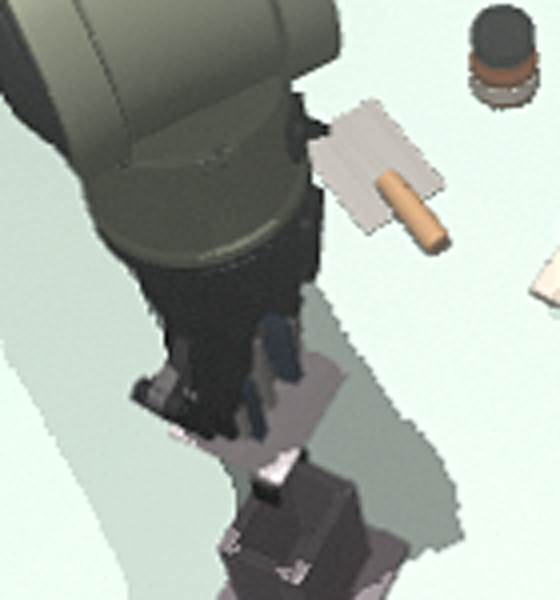

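View pics/a3t.png

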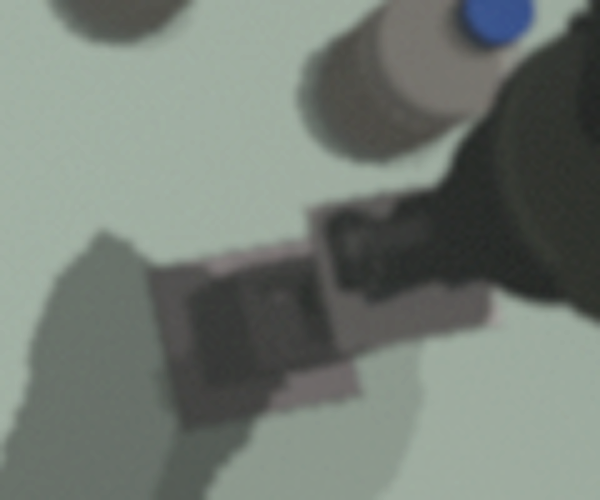

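Run:
```python
from h import *
t=unc([(308,210),(490,325),(338,352)],5,340,150);s=unc([(348,370),(275,484)],4,130,180)
for z in(.240,.245,.25):
    L=np.array(rect(.064,.072,z))
    for o in ([("top",L[[0,2,3]],t),("scene",L[:2],s)],[("top",L[[0,2,3]],t)],[("scene",L[:2],s)]):print(z,fit(o,(.537,-.327,.175)))
x,y=np.array([.5722,.012])+[-.062*np.sin(.0708),.062*np.cos(.0708)];print(x,y)
# aim: deck (0.0015, .064)
c,s_=np.cos(.0708),np.sin(.0708);print(.5722+c*.0015-s_*.064,.012+s_*.0015+c*.064)
go(.5692,.076,.30,.0708)
```

```text
0.24 (array([ 0.53568847, -0.32679841,  0.15985712]), [[[-0.7, -0.3], [2.0, 0.9], [-0.5, 0.9]], [[0.3, 0.2], [0.5, 0.7]]])
0.24 (array([ 0.53690622, -0.326951  ,  0.16629558]), [[[-0.7, -0.8], [2.2, 0.2], [-0.4, 0.4]]])
0.24 (array([ 0.53434158, -0.3261309 ,  0.14834932]), [[[0.1, -0.1], [-0.1, 0.1]]])
0.245 (array([ 0.53619239, -0.32659713,  0.14782392]), [[[0.1, -1.2], [2.8, 0.6], [-0.1, 0.2]], [[0.4, -0.6], [0.2, -0.2]]])
0.245 (array([ 0.53625403, -0.32530755,  0.16676146]), [[[-0.7, -0.9], [2.4, 0.2], [-0.3, 0.5]]])
0.245 (array([ 0.5362988 , -0.32768865,  0.14901966]), [[[0.1, -0.2], [-0.1, 0.2]]])
0.25 (array([ 0.53630598, -0.32583677,  0.14007568]), [[[0.6, -1.8], [3.3, 0.4], [0.2, -0.2]], [[0.5, -1.8], [-0.0, -1.5]]])
0.25 (array([ 0.53560814, -0.32366832,  0.16711102]), [[[-0.8, -1.0], [2.6, 0.2], [-0.3, 0.5]]])
0.25 (array([ 0.5382559 , -0.32924835,  0.14977118]), [[[0.1, -0.3], [-0.1, 0.3]]])
0.5678140663284041 0.07384467305943465
0.56916882668721 0.07594577381147115
t 3.6 pos [ 0.5371 -0.3277  0.2782] w 0.0425 F [-0.  -0.6 -2.5] | shift cm [ -2.22 -39.18 -10.2 ] turn [ 0.1044 -0.0017 -0.0015]
```

{"method": "step_arm", "body": {"targets": [[[-2.2, -3, -0.8, 0, 0, 0, 0.5], [-2.2, -7, -1.8, 0.01, 0, 0, 0.5], [-2.2, -11.5, -3, 0.03, 0, 0, 0.5], [-2.2, -16, -4.2, 0.05, 0, 0, 0.5], [-2.2, -20.5, -5.3, 0.06, 0, 0, 0.5], [-2.2, -25, -6.5, 0.07, 0, 0, 0.5], [-2.2, -29.5, -7.7, 0.09, 0, 0, 0.5], [-2.2, -34, -8.9, 0.104, -0.0015, -0.0015, 0.5], [-2.2, -37, -9.6, 0.104, -0.0015, -0.0015, 0.5], [-2.2, -39.2, -10.2, 0.104, -0.0015, -0.0015, 0.5]]]}}

```text
clock: 4.6
position: [0.5685, 0.0788, 0.2989]
tool_rot: [-0.278, 1.569, 2.937]
force: [1.0, 0.3, -1.2]
grip_width: 0.0429
```

{"method": "step_arm", "body": {"targets": [[[0.5, 0, 0, 0, 0, 0, 0.5], [0.5, 0, 0, 0, 0, 0, 0.5]]]}}

```text
clock: 4.8
position: [0.5677, 0.0791, 0.2925]
tool_rot: [-0.048, 1.567, -3.114]
force: [-0.1, 0.1, -1.6]
grip_width: 0.0424
```

```bash
python3 look.py b1 scene 230 110 140 150 4;python3 look.py b1t top 190 130 140 120 5;python3 -c "
from h import *
go(.5692,.076,.27,.0708)"
```

```text
t 4.9 pos [0.5682 0.0777 0.2934] w 0.043 F [-0.2 -0.9 -1.9] | shift cm [ 2.34  0.18 -0.09] turn [ 0.0018  0.0028 -0.0002]
```

View pics/b1.png

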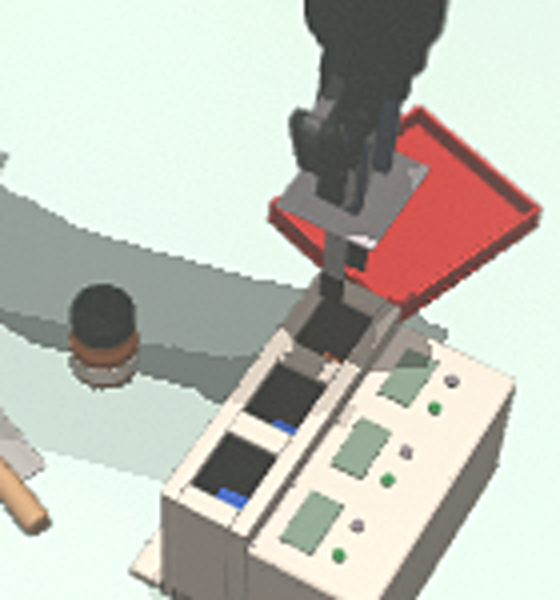

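View pics/b1t.png

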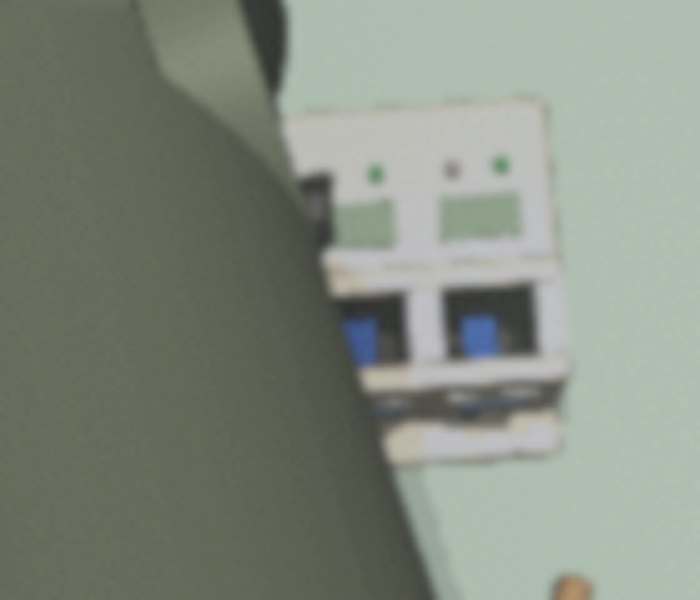

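```bash
python3 - <<'E'
from h import *
c,s=np.cos(.0708),np.sin(.0708)
def W(x,y,z,o=(.5682,.0777)): return [o[0]+c*x-s*y,o[1]+s*x+c*y,z]
for zt in(.163,.166,.17):print(zt,((proj("scene",[W(.007,-.0165,zt),W(-.007,-.0165,zt),W(.032,-.036,zt+.094),W(.032,.036,zt+.094)])-[230,110]+.5)*4-.5).round(0).tolist())
E
python3 -c "
import cv2;c=cv2.imread('pics/b1_raw.png')[150:205,285:340];cv2.imwrite('pics/b1z.png',cv2.convertScaleAbs(cv2.resize(c,None,fx=10,fy=10,interpolation=2),alpha=1.6))"
```

```text
0.163 [[338.0, 309.0], [318.0, 299.0], [370.0, 252.0], [429.0, 170.0]]
0.166 [[338.0, 306.0], [319.0, 296.0], [371.0, 249.0], [430.0, 167.0]]
0.17 [[339.0, 302.0], [319.0, 292.0], [371.0, 245.0], [430.0, 162.0]]
```

View pics/b1z.png

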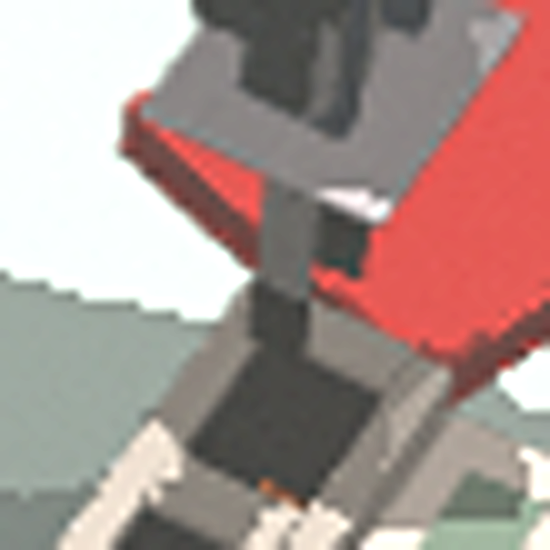

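{"method": "step_arm", "body": {"targets": [[[0.5, 0.18, -0.1, 0.002, 0.002, 0, 0.5], [2, 0.18, -0.1, 0.002, 0.002, 0, 0.5], [3.5, 0.18, -0.1, 0.002, 0.002, 0, 0.5], [5, 0.18, -0.1, 0.002, 0.002, 0, 0.5], [5.5, 0.18, -0.1, 0.002, 0.002, 0, 0.5], [5.5, 0.18, -0.1, 0.002, 0.002, 0, 0.5]]]}}

```text
clock: 5.5
position: [0.569, 0.0752, 0.2378]
tool_rot: [0.222, 1.569, -2.85]
force: [-0.2, 0.2, -1.6]
grip_width: 0.0429
```

```bash
python3 look.py b2 scene 285 130 65 70 8;python3 -c "
from h import *
go(.5692,.076,.171,.0708)"
```

```text
t 5.55 pos [0.5693 0.0755 0.2385] w 0.0427 F [-0.5 -0.3 -1.6] | shift cm [ 6.75 -0.05  0.  ] turn [-0.001   0.0009 -0.0002]
```

View pics/b2.png

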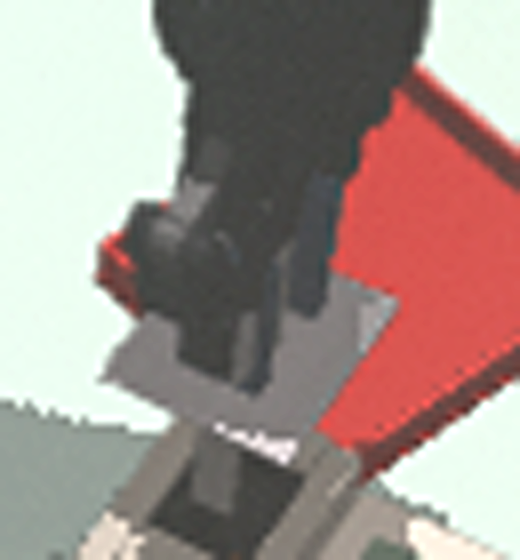

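{"method": "step_arm", "body": {"targets": [[[1, 0, 0, 0, 0, 0, 0.5], [2, 0, 0, 0, 0, 0, 0.5], [3, 0, 0, 0, 0, 0, 0.5], [4, 0, 0, 0, 0, 0, 0.5], [4, 0, 0, 0, 0, 0, 0.5]]]}}

```text
clock: 6.05
position: [0.5686, 0.0754, 0.1969]
tool_rot: [0.151, 1.568, -2.921]
force: [1.7, 0.3, -3.2]
grip_width: 0.0428
```

{"method": "step_arm", "body": {"targets": [[[1, 0, 0, 0, 0, 0, 0.5], [2, 0, 0, 0, 0, 0, 0.5], [2.7, 0, 0, 0, 0, 0, 0.5], [2.7, 0, 0, 0, 0, 0, 0.5]]]}}

```text
clock: 6.45
position: [0.568, 0.0753, 0.1687]
tool_rot: [0.143, 1.566, -2.929]
force: [-0.2, -0.3, -0.8]
grip_width: 0.0428
```

{"method": "step_arm", "body": {"targets": [[[0, 0, 0, 0, 0, 0, 0.45], [0, 0, 0, 0, 0, 0, 0.4], [0, 0, 0, 0, 0, 0, 0.36], [0, 0, 0, 0, 0, 0, 0.3], [0, 0, 0, 0, 0, 0, 0.2], [0, 0, 0, 0, 0, 0, 0.2], [0, 0, 0, 0, 0, 0, 0.2]]], "grip_force": 40}}

```text
clock: 7.15
position: [0.5685, 0.0754, 0.1695]
tool_rot: [0.144, 1.567, -2.928]
force: [-1.0, -0.2, 6.7]
grip_width: 0.0267
```

```bash
python3 look.py b3 scene 285 130 65 70 8;python3 -c "
from h import *
go(.5692,.076,.32,.0708)"
```

```text
t 7.2 pos [0.5685 0.0753 0.1695] w 0.026 F [-0.6 -0.1  6.7] | shift cm [-15.05  -0.05  -0.03] turn [-0.0008  0.0034 -0.0005]
```

View pics/b3.png

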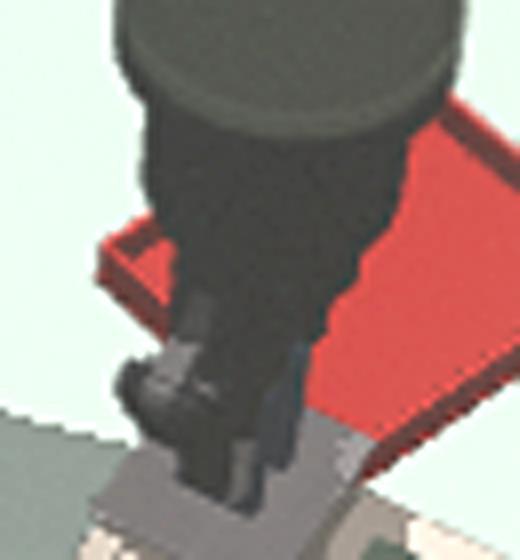

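{"method": "step_arm", "body": {"targets": [[[0, 0, 0, 0, 0, 0, 0.2], [0, 0, 0, 0, 0, 0, 0.2]]]}}

```text
clock: 7.4
position: [0.5685, 0.0754, 0.1697]
tool_rot: [0.154, 1.568, -2.918]
force: [0.1, 0.7, -2.4]
grip_width: 0.0266
```

```bash
python3 -c "
import cv2;c=cv2.imread('pics/b3_raw.png')[90:270,210:370];cv2.imwrite('pics/b3z.png',cv2.convertScaleAbs(cv2.resize(c,None,fx=3.3,fy=3.3,interpolation=2),alpha=1.6))"
```

```text
(no output)
```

View pics/b3z.png

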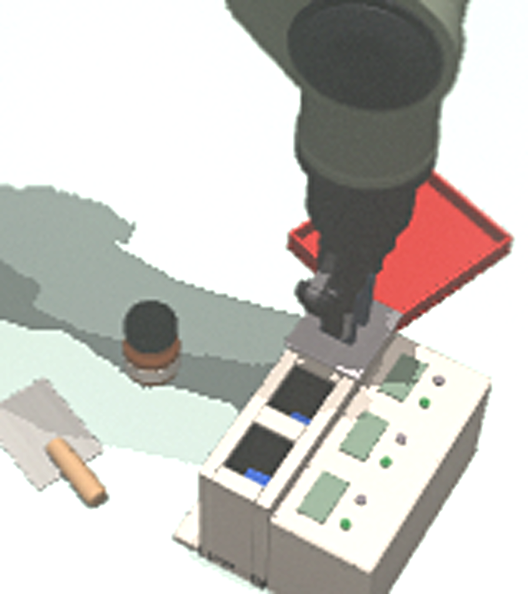

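{"method": "step_arm", "body": {"targets": [[[-1, 0, 0, 0, 0, 0, 0.2], [-2, 0, 0, 0, 0, 0, 0.2], [-4, 0, 0, 0, 0, 0, 0.2], [-6, 0, 0, 0, 0, 0, 0.2], [-8, 0, 0, 0, 0, 0, 0.2], [-10, 0, 0, 0, 0, 0, 0.2], [-12, 0, 0, 0, 0, 0, 0.2], [-14, 0, 0, 0, 0, 0, 0.2], [-15, 0, 0, 0, 0, 0, 0.2]]]}}

```text
clock: 8.3
position: [0.5694, 0.0756, 0.3223]
tool_rot: [0.509, 1.57, -2.563]
force: [-0.5, -0.5, -2.0]
grip_width: 0.0263
```

```bash
python3 look.py b4 scene 265 60 90 140 4;python3 -c "
from h import *
go(.5692,.076,.32,.0708)"
```

```text
t 8.35 pos [0.5696 0.0757 0.3229] w 0.0261 F [0.5 0.8 0.1] | shift cm [ 0.29 -0.04  0.04] turn [-0.0009 -0.0005 -0.0001]
```

View pics/b4.png

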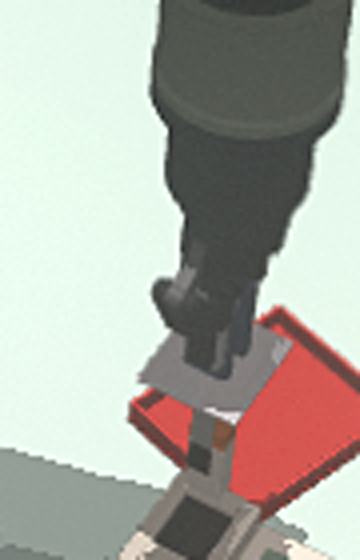

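Run:
```python
from h import *
c=cv2.imread('pics/b4_raw.png')[130:205,290:345];cv2.imwrite('pics/b4z.png',cv2.convertScaleAbs(cv2.resize(c,None,fx=8,fy=8,interpolation=2),alpha=1.5))
cs,s=np.cos(.0708),np.sin(.0708)
def W(x,y,z,o=(.5695,.0757)): return [o[0]+cs*x-s*y,o[1]+s*x+cs*y,z]
zt=.3226-.127
f=lambda P:((proj("scene",P)-[290,130]+.5)*8-.5).round(0).tolist()
print("collar top",f([W(.032,.036,zt+.094),W(.032,-.036,zt+.094),W(-.032,-.036,zt+.094)]))
print("tip y-",f([W(.007,-.011,zt),W(-.007,-.011,zt)]))
print("cart bottom",f([W(.012,.008,zt-.027),W(.012,-.008,zt-.027),W(-.012,-.008,zt-.027)]))
print("cart top",f([W(.012,.008,zt+.037),W(.012,-.008,zt+.037),W(-.012,-.008,zt+.037)]))
```

```text
collar top [[390.0, 113.0], [270.0, 280.0], [71.0, 186.0]]
tip y- [[213.0, 387.0], [172.0, 367.0]]
cart bottom [[251.0, 405.0], [226.0, 441.0], [157.0, 408.0]]
cart top [[267.0, 274.0], [241.0, 311.0], [170.0, 277.0]]
```

View pics/b4z.png

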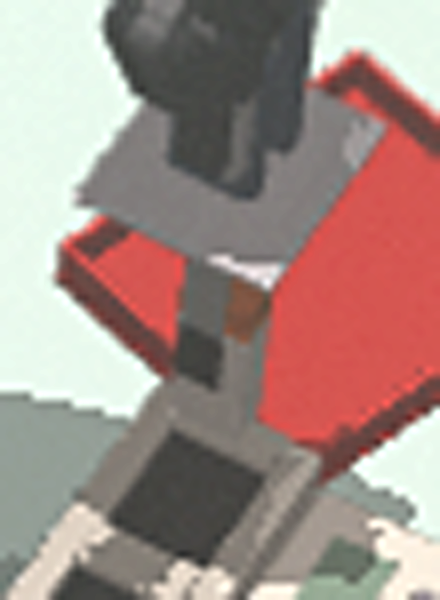

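```bash
python3 -c "
from h import *
go(.508,.261,.30,.0708)"
```

```text
t 8.35 pos [0.5696 0.0757 0.3229] w 0.0261 F [0.5 0.8 0.1] | shift cm [  2.28 -18.92   4.85] turn [-0.0009 -0.0005 -0.0001]
```

{"method": "step_arm", "body": {"targets": [[[0, -2, 0.5, 0, 0, 0, 0.2], [0, -5, 1.3, 0, 0, 0, 0.2], [0, -8, 2, 0, 0, 0, 0.2], [0, -11, 2.8, 0, 0, 0, 0.2], [0.5, -14, 3.6, 0, 0, 0, 0.2], [1.5, -17, 4.4, 0, 0, 0, 0.2], [2.3, -18.9, 4.85, 0, 0, 0, 0.2], [4.3, -18.9, 4.85, 0, 0, 0, 0.2], [7.3, -18.9, 4.85, 0, 0, 0, 0.2], [8.3, -18.9, 4.85, 0, 0, 0, 0.2]]]}}

```text
clock: 9.35
position: [0.5069, 0.2602, 0.2371]
tool_rot: [0.53, 1.567, -2.541]
force: [-0.3, 0.6, -2.2]
grip_width: 0.0265
```

```bash
python3 look.py c1 scene 275 50 110 140 4;python3 -c "
from h import *
go(.508,.261,.159,.0708)"
```

```text
t 9.4 pos [0.507  0.2601 0.2369] w 0.0259 F [-0.6 -0.9 -3.6] | shift cm [ 7.79 -0.1  -0.13] turn [-0.0007  0.0034 -0.0019]
```

View pics/c1.png

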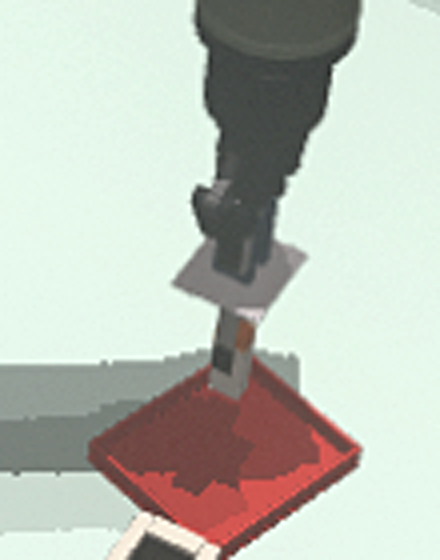

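Run:
```python
from h import *
c=cv2.imread('pics/c1_raw.png')[105:160,310:360];cv2.imwrite('pics/c1z.png',cv2.convertScaleAbs(cv2.resize(c,None,fx=10,fy=10,interpolation=2),alpha=1.5))
cs,s=np.cos(.0708),np.sin(.0708)
def W(x,y,z,o=(.507,.2601)): return [o[0]+cs*x-s*y,o[1]+s*x+cs*y,z]
f=lambda P:((proj("scene",P)-[310,105]+.5)*10-.5).round(0).tolist()
z=.2369-.1547
print("cart bottom",f([W(.012,.008,z),W(.012,-.008,z),W(-.012,-.008,z)]))
print("lower 5mm",f([W(.012,.008,z-.005),W(.012,-.008,z-.005),W(-.012,-.008,z-.005)]))
print("orange bot",f([W(.012,.008,z+.05),W(.012,-.008,z+.05)]))
```

```text
cart bottom [[259.0, 413.0], [233.0, 450.0], [157.0, 416.0]]
lower 5mm [[258.0, 425.0], [231.0, 462.0], [156.0, 427.0]]
orange bot [[277.0, 293.0], [250.0, 330.0]]
```

View pics/c1z.png

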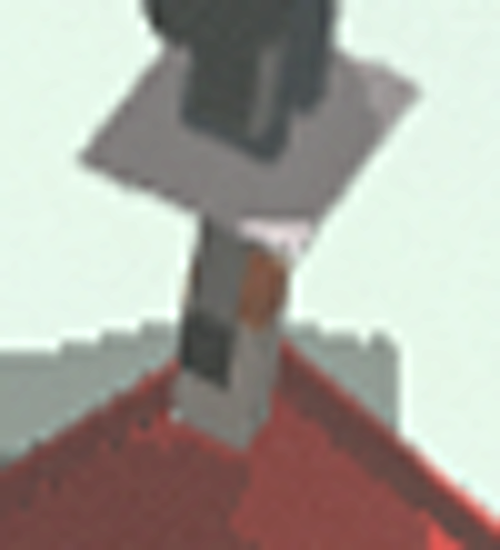

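{"method": "step_arm", "body": {"targets": [[[2, -0.1, -0.1, 0, 0.003, -0.002, 0.2], [4, -0.1, -0.1, 0, 0.003, -0.002, 0.2], [6, -0.1, -0.1, 0, 0.003, -0.002, 0.2], [7, -0.1, -0.1, 0, 0.003, -0.002, 0.2], [7.4, -0.1, -0.1, 0, 0.003, -0.002, 0.2], [7.5, -0.1, -0.1, 0, 0.003, -0.002, 0.2], [7.5, -0.1, -0.1, 0, 0.003, -0.002, 0.2]]]}}

```text
clock: 10.1
position: [0.508, 0.2612, 0.1627]
tool_rot: [-2.388, 1.57, 0.824]
force: [0.0, -0.2, -1.6]
grip_width: 0.026
```

```bash
python3 -c "
from h import *
go(.508,.261,.159,.0708)"
```

```text
t 10.1 pos [0.508  0.2612 0.1627] w 0.026 F [ 0.  -0.2 -1.6] | shift cm [0.37 0.02 0.  ] turn [-0.0008 -0.0006  0.0005]
```

{"method": "step_arm", "body": {"targets": [[[0.15, 0, 0, 0, 0, 0, 0.2], [0.25, 0, 0, 0, 0, 0, 0.2], [0.3, 0, 0, 0, 0, 0, 0.2], [0.3, 0, 0, 0, 0, 0, 0.2]]]}}

```text
clock: 10.5
position: [0.5081, 0.2612, 0.1598]
tool_rot: [-2.442, 1.57, 0.77]
force: [0.6, -0.3, -2.0]
grip_width: 0.026
```

{"method": "step_arm", "body": {"targets": [[[0.1, 0, 0, 0, 0, 0, 0.2], [0.1, 0, 0, 0, 0, 0, 0.2], [0.1, 0, 0, 0, 0, 0, 0.2]]]}}

```text
clock: 10.8
position: [0.508, 0.2612, 0.1587]
tool_rot: [-2.389, 1.57, 0.822]
force: [0.3, -0.8, -1.8]
grip_width: 0.0263
```

{"method": "step_arm", "body": {"targets": [[[0.1, 0, 0, 0, 0, 0, 0.2], [0.1, 0, 0, 0, 0, 0, 0.2], [0.1, 0, 0, 0, 0, 0, 0.2]]]}}

```text
clock: 11.1
position: [0.5086, 0.2614, 0.1585]
tool_rot: [-2.656, 1.569, 0.555]
force: [-0.3, -1.8, 10.1]
grip_width: 0.0261
```

```bash
python3 look.py c2 scene 300 95 70 90 7
```

```text
(no output)
```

View pics/c2.png

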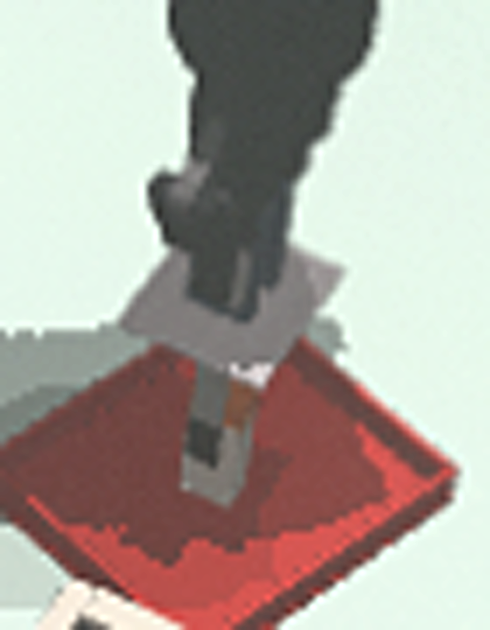

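{"method": "step_arm", "body": {"targets": [[[-0.05, 0, 0, 0, 0, 0, 0.2], [-0.05, 0, 0, 0, 0, 0, 0.35], [-0.05, 0, 0, 0, 0, 0, 0.4], [-0.05, 0, 0, 0, 0, 0, 0.45], [-0.05, 0, 0, 0, 0, 0, 0.5], [-0.05, 0, 0, 0, 0, 0, 0.51], [-0.05, 0, 0, 0, 0, 0, 0.51]]]}}

```text
clock: 11.85
position: [0.5085, 0.2614, 0.159]
tool_rot: [-2.646, 1.569, 0.565]
force: [-0.3, -0.5, -1.1]
grip_width: 0.0438
```

```bash
python3 look.py c3 scene 300 95 70 90 7; python3 -c "
from h import *
go(.508,.261,.159,.0708)"
```

```text
t 11.9 pos [0.5085 0.2615 0.159 ] w 0.0438 F [-0.8 -0.3 -1.4] | shift cm [-0.    0.04  0.05] turn [-0.0008 -0.0019  0.0011]
```

View pics/c3.png

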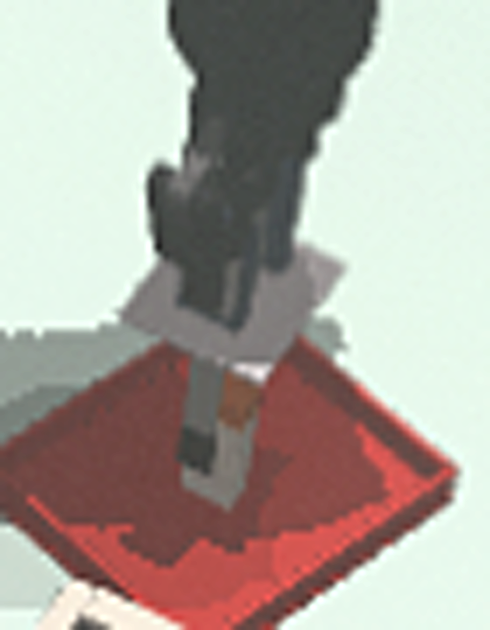

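{"method": "step_arm", "body": {"targets": [[[-0.5, 0, 0, 0, 0, 0, 0.51], [-1.5, 0, 0, 0, 0, 0, 0.51], [-3, 0, 0, 0, 0, 0, 0.51], [-5, 0, 0, 0, 0, 0, 0.51], [-8, 0, 0, 0, 0, 0, 0.51], [-11, 0, 0, 0, 0, 0, 0.51], [-13.5, 0, 0, 0, 0, 0, 0.51], [-13.5, 0, 0, 0, 0, 0, 0.51]]]}}

```text
clock: 12.7
position: [0.5093, 0.262, 0.2982]
tool_rot: [-2.678, 1.563, 0.533]
force: [0.7, 0.4, -2.5]
grip_width: 0.0436
```

```bash
python3 look.py c4 scene 275 45 100 140 4; python3 -c "
from h import *
go(.5373,-.3274,.30,.175)"
```

```text
t 12.75 pos [0.5087 0.2616 0.2961] w 0.0434 F [ 0.3 -0.4 -2.9] | shift cm [-0.54 58.96  1.26] turn [-0.1052 -0.0051  0.0022]
```

View pics/c4.png

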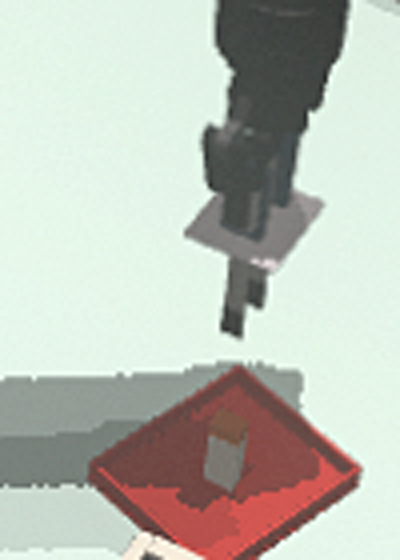

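{"method": "step_arm", "body": {"targets": [[[-0.5, 2, 0, 0, -0.005, 0.002, 0.51], [-0.5, 5, 0.1, -0.01, -0.005, 0.002, 0.51], [-0.5, 9, 0.2, -0.02, -0.005, 0.002, 0.51], [-0.5, 13.5, 0.3, -0.03, -0.005, 0.002, 0.51], [-0.5, 18, 0.4, -0.04, -0.005, 0.002, 0.51], [-0.5, 22.5, 0.5, -0.05, -0.005, 0.002, 0.51], [-0.5, 27, 0.6, -0.06, -0.005, 0.002, 0.51], [-0.5, 31.5, 0.7, -0.07, -0.005, 0.002, 0.51], [-0.5, 36, 0.8, -0.08, -0.005, 0.002, 0.51], [-0.5, 40, 0.9, -0.09, -0.005, 0.002, 0.51]]]}}

```text
clock: 13.75
position: [0.527, -0.1404, 0.2997]
tool_rot: [-0.302, 1.57, 2.999]
force: [-0.1, 0.1, -1.4]
grip_width: 0.0439
```

```bash
python3 -c "
from h import *
go(.5373,-.3276,.29,.175)"
```

```text
t 13.75 pos [ 0.527  -0.1404  0.2997] w 0.0439 F [-0.1  0.1 -1.4] | shift cm [ 0.96 18.65  1.95] turn [-0.0155  0.0008  0.0003]
```

{"method": "step_arm", "body": {"targets": [[[0, 4, 0.4, -0.01, 0, 0, 0.51], [0, 8, 0.9, -0.0155, 0, 0, 0.51], [0, 12, 1.3, -0.0155, 0, 0, 0.51], [0, 15.5, 1.6, -0.0155, 0, 0, 0.51], [0.5, 18, 1.9, -0.0155, 0, 0, 0.51], [1, 18.6, 1.95, -0.0155, 0, 0, 0.51], [1, 18.6, 1.95, -0.0155, 0, 0, 0.51]]]}}

```text
clock: 14.45
position: [0.5365, -0.3275, 0.2881]
tool_rot: [-0.551, 1.568, 2.765]
force: [-0.3, 0.9, -1.8]
grip_width: 0.0435
```

```bash
python3 look.py d1 scene 130 180 140 150 4;python3 look.py d1t top 340 150 120 100 5; python3 -c "
from h import *
go(.5373,-.3276,.26,.175)"
```

```text
t 14.55 pos [ 0.5373 -0.3259  0.2893] w 0.0434 F [ 0.6  0.3 -1.1] | shift cm [2.93 0.17 0.02] turn [0.0009 0.0013 0.0013]
```

View pics/d1.png

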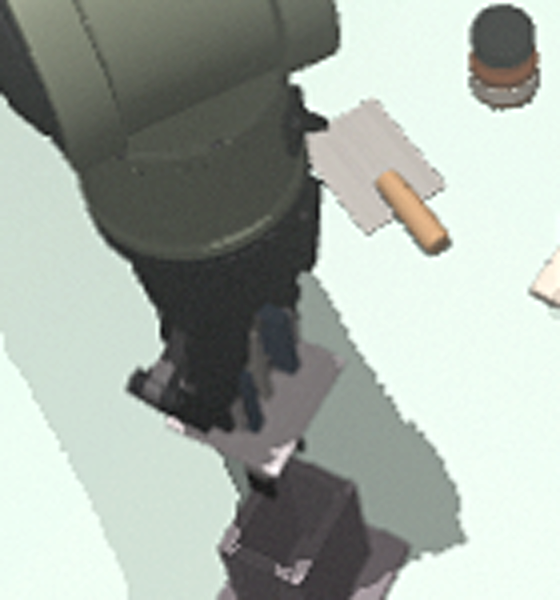

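View pics/d1t.png

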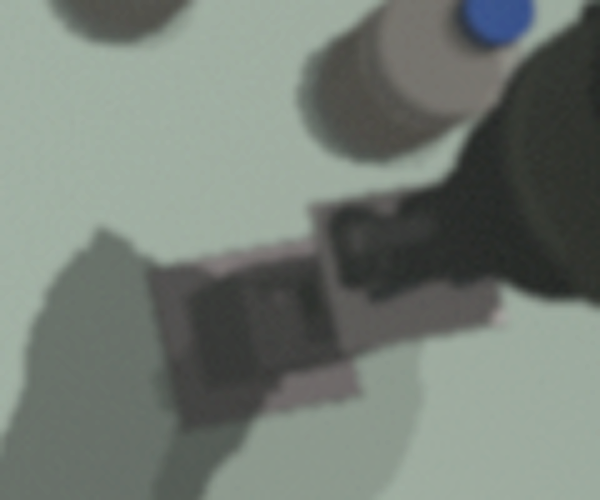

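{"method": "step_arm", "body": {"targets": [[[0.5, 0.17, 0, 0.001, 0.001, 0.001, 0.51], [2, 0.17, 0, 0.001, 0.001, 0.001, 0.51], [4, 0.17, 0, 0.001, 0.001, 0.001, 0.51], [6, 0.17, 0, 0.001, 0.001, 0.001, 0.51], [8, 0.17, 0, 0.001, 0.001, 0.001, 0.51], [10, 0.17, 0, 0.001, 0.001, 0.001, 0.51], [12, 0.17, 0, 0.001, 0.001, 0.001, 0.51], [12.6, 0.17, 0, 0.001, 0.001, 0.001, 0.51], [12.6, 0.17, 0, 0.001, 0.001, 0.001, 0.51]]]}}

```text
clock: 15.45
position: [0.5373, -0.3267, 0.1629]
tool_rot: [-0.809, 1.569, 2.508]
force: [-0.5, 0.8, -1.4]
grip_width: 0.0437
```

```bash
python3 look.py d2 scene 130 220 140 130 4; python3 -c "
from h import *
go(.5373,-.3276,.152,.175)"
```

```text
t 15.5 pos [ 0.5377 -0.3271  0.1638] w 0.0432 F [ 0.5  0.6 -1.2] | shift cm [1.18 0.04 0.05] turn [0.0005 0.     0.0002]
```

View pics/d2.png

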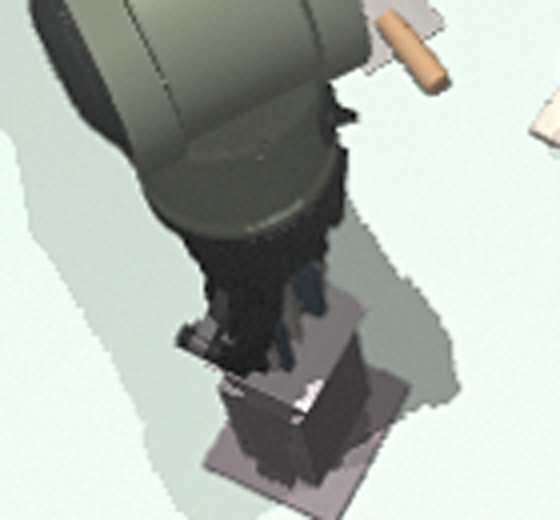

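{"method": "step_arm", "body": {"targets": [[[0.4, 0, 0, 0, 0, 0, 0.51], [0.8, 0, 0, 0, 0, 0, 0.51], [0.9, 0, 0, 0, 0, 0, 0.51], [0.9, 0, 0, 0, 0, 0, 0.51]]]}}

```text
clock: 15.9
position: [0.5377, -0.3271, 0.1548]
tool_rot: [-1.31, 1.571, 2.007]
force: [-0.2, -0.1, -0.9]
grip_width: 0.0438
```

{"method": "step_arm", "body": {"targets": [[[0.15, 0, 0, 0, 0, 0, 0.51], [0.15, 0, 0, 0, 0, 0, 0.51]]]}}

```text
clock: 16.1
position: [0.5376, -0.3271, 0.1532]
tool_rot: [-1.155, 1.57, 2.162]
force: [0.3, -0.3, -2.0]
grip_width: 0.0435
```

{"method": "step_arm", "body": {"targets": [[[0.15, 0, 0, 0, 0, 0, 0.51], [0.15, 0, 0, 0, 0, 0, 0.51]]]}}

```text
clock: 16.3
position: [0.5376, -0.3271, 0.1515]
tool_rot: [-0.965, 1.57, 2.352]
force: [-0.6, 1.0, -0.9]
grip_width: 0.0438
```

{"method": "step_arm", "body": {"targets": [[[0.15, 0, 0, 0, 0, 0, 0.51], [0.15, 0, 0, 0, 0, 0, 0.51]]]}}

```text
clock: 16.5
position: [0.5375, -0.327, 0.1498]
tool_rot: [-0.901, 1.57, 2.416]
force: [0.5, -0.6, -1.6]
grip_width: 0.0438
```

{"method": "step_arm", "body": {"targets": [[[0.15, 0, 0, 0, 0, 0, 0.51], [0.15, 0, 0, 0, 0, 0, 0.51]]]}}

```text
clock: 16.7
position: [0.5374, -0.327, 0.1481]
tool_rot: [-0.827, 1.57, 2.49]
force: [-0.1, 0.8, -1.7]
grip_width: 0.0436
```

{"method": "step_arm", "body": {"targets": [[[0.1, 0, 0, 0, 0, 0, 0.51], [0.1, 0, 0, 0, 0, 0, 0.51]]]}}

```text
clock: 16.9
position: [0.5375, -0.327, 0.1472]
tool_rot: [-0.951, 1.57, 2.366]
force: [0.6, 1.3, 0.2]
grip_width: 0.0437
```

Contact beginning (same height as at pick-up). A touch more, then release.

{"method": "step_arm", "body": {"targets": [[[0.08, 0, 0, 0, 0, 0, 0.51], [0.08, 0, 0, 0, 0, 0, 0.51]]]}}

```text
clock: 17.1
position: [0.5377, -0.327, 0.1467]
tool_rot: [-1.263, 1.57, 2.054]
force: [-0.4, 1.8, 4.4]
grip_width: 0.0435
```

{"method": "step_arm", "body": {"targets": [[[0, 0, 0, 0, 0, 0, 0.54], [0, 0, 0, 0, 0, 0, 0.57], [0, 0, 0, 0, 0, 0, 0.62], [0, 0, 0, 0, 0, 0, 0.75], [0, 0, 0, 0, 0, 0, 1], [0, 0, 0, 0, 0, 0, 1], [0, 0, 0, 0, 0, 0, 1]]]}}

```text
clock: 17.8
position: [0.5377, -0.327, 0.1467]
tool_rot: [-1.331, 1.57, 1.986]
force: [-0.3, 0.1, 0.2]
grip_width: 0.0853
```

```bash
python3 look.py d3 scene 130 220 140 130 4
```

```text
(no output)
```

View pics/d3.png

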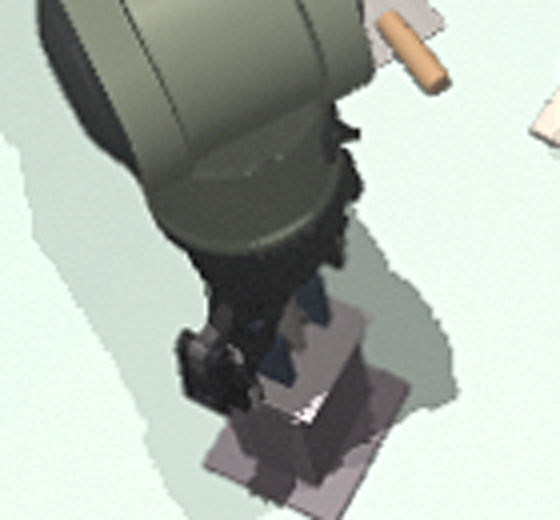

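Fingers are clear of the handles and the collar sits flat on the sleeve; retract straight up, then away.

{"method": "step_arm", "body": {"targets": [[[-1, 0, 0, 0, 0, 0, 1], [-3, 0, 0, 0, 0, 0, 1], [-6, 0, 0, 0, 0, 0, 1], [-9, 0, 0, 0, 0, 0, 1], [-12, 0, 0, 0, 0, 0, 1], [-12, 3, 4, 0, 0, 0, 1], [-12, 6, 8, 0, 0, 0, 1], [-12, 9, 12, 0, 0, 0, 1], [-12, 12, 15, 0, 0, 0, 1], [-12, 12, 15, 0, 0, 0, 1]]]}}

```text
clock: 18.85
position: [0.406, -0.4765, 0.2676]
tool_rot: [0.749, 1.568, -2.224]
force: [-0.1, 0.1, -0.2]
grip_width: 0.0857
```

Run:
```python
from h import *
t=eyes.grab_frame("top")[:,:,::-1];s=eyes.grab_frame("scene")[:,:,::-1]
cv2.imwrite("pics/e_top.png",t);cv2.imwrite("pics/e_scene.png",s)
def crop(im,x,y,w,h,f): return cv2.convertScaleAbs(cv2.resize(im[y:y+h,x:x+w],None,fx=f,fy=f,interpolation=cv2.INTER_CUBIC),alpha=1.5)
A=crop(s,170,275,75,80,5);B=crop(s,285,125,80,80,5)
cv2.imwrite("pics/e_c.png",np.hstack([A,B]))
print(bot.observe()['clock'],bot.observe()['position'])
```

```text
18.95 [ 0.41024355 -0.47210791  0.26731621]
```

View pics/e_c.png

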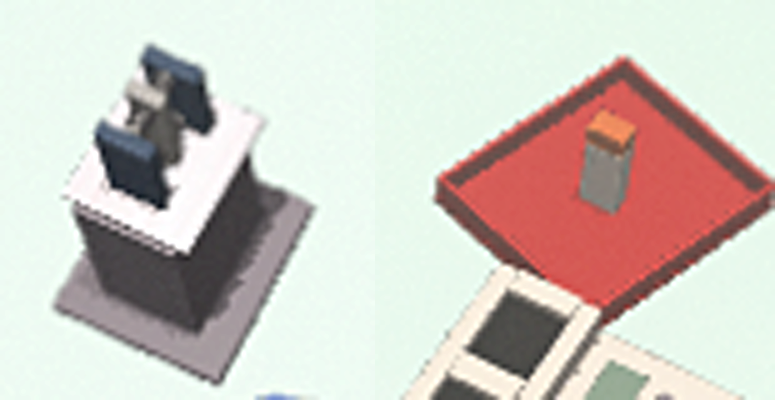

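View pics/e_top.png

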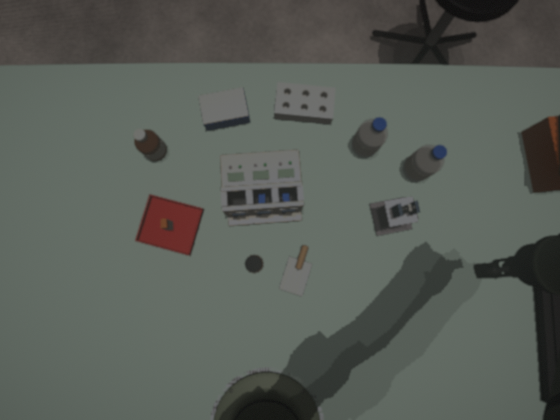

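View pics/e_scene.png

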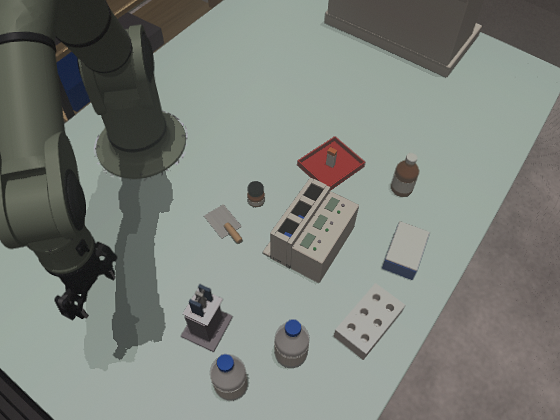

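```bash
python3 -c "
from workcell import bot
print(bot.job_done())"
```

```text
the job is handed in; nothing more can be done
None
```

The job is done and handed in at about 19 s on the clock. I took the tongs from the stand and pulled the orange-capped cartridge from the well on the tray side. It now stands near the middle of the red tray, and the tongs are back in their stand.

**Last pictures:**
- The cartridge is upright in the tray, at about pixel (332, 157) in the scene view.
- The orange well is empty, and both blue caps are still in theirs.
- The tongs are upright with the collar flat on the rim, matching the first picture.
- The jar, spatula and bottles look unmoved, and the arm is clear of everything.

**Force:** the highest reading I saw was about 10 N, when the cartridge touched the tray floor.

**One reading disagreed:** with the cartridge gripped, the finger opening read about 26 mm where I expected about 32 mm. I don't know why, but the pictures showed the cartridge held straight. It also touched the tray floor within 1 mm of the predicted height.

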